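Load the griddle with patties and slide it over the heat

ROBOT

A 7-joint arm with a two-finger parallel gripper is mounted at the origin on the work surface. World frame = base frame: x ahead of the robot, y to its left, z up, the work surface at z = 0. Lengths are in m, angles in rad, forces in N, time in s.
With the tool pointing down it reaches from about 0.425 to 1.025 m from the base axis. Payload 9.4 kg.
Tool frame: the origin (TCP) lies on the centre line of the jaws, within the pads' length; the fingertips stand 22 mm ahead of it and the grasp point (between the pads) lies 3 mm ahead of it (tip_reach is the z of the fingertips in the tool frame, in m); z points along the fingers, y is the line along which they close (so a half turn about z gives the same grasp; the last joint's range is limited). The gripper opens to 85 mm and grips with 20 to 120 N. Pads are 22 mm wide; open, the fingers measure 114 mm over their backs; the gripper's body (76 mm by 85 mm) begins 54 mm behind the grasp point. The pads swing forward as they close: fully open they stand 13 mm farther back than shut.
Start: joints at [1.124, 0.599, -0.003, 1.599, 0.002, 0.943, -0.08], TCP at [0.262, -0.676, 0.253] pointing down, gripper open.
Joint ranges: [-2.57, 2.57], [-0.35, 1.97], [-1.29, 1.29], [0.11, 2.56], [-1.05, 4.19], [0.11, 1.86], [-2.63, 2.63]. Speed limits (rad/s): [2.22, 2.22, 3.01, 3.01, 3.14, 3.14, 3.14].

INTERFACE

Orientations are given as a 3x3 rotation matrix whose columns are the frame's x, y, z axes.
In Python, from rig import state, get_image, camera_info, sign_off, tip_reach gives the robot as it stands.
- The arm moves only by the shell command python3 -m handwheel 'ROWS' [OPENING] [FORCE]. ROWS is JSON, a list of rows, each a list of 6 numbers: the shift along the tool's x, y, z in units of 0.5 m (1.0 is 0.5 m), then the turn, a rotation vector about the tool's x, y, z in units of pi rad (1.0 is pi rad). A call has 1 to 10 rows; each row is the pose to reach, as a shift and turn from the pose commanded when the call began, along the tool's axes at that moment, turning the shorter way round; what a row does not reach only later rows make up. A row lasts 1/12 s, in which the tool goes at most 41.7 mm and 7.16 degrees, less where a joint would pass 70% of its speed; a pose out of reach is approached as far as the arm can. A call with a number of a shift or a turn outside -1 to 1 is refused whole. A call with a gripper value outside its range is refused whole. OPENING is the opening, from -1 (shut) to 1 (fully open), set as the call begins (- or left out, the last holds). The fingers move at their own pace and stop on an object; FORCE is the grip in N (left out, the last holds). Time passes only in rows, so rows that repeat a pose let the fingers close. It gives the time, the measured TCP pose, the force, the opening and the grip force at its end, in the units of the state.
- state(): the state, without advancing time (a new reading comes with each control period).
- get_image(name): name is "side" or "top"; returns (picture, depth): 480x640x3 uint8, red, green, blue; 480x640 float32, m along the optical axis (not along the pixel's ray), 0 where there is no reading.
- camera_info(name): a dict with "intrinsics" (3x3 intrinsics, pixels), "dist" ([k1, k2, p1, p2, k3] as OpenCV has them; the pictures are not rectified), "R" (3x3) and "t" (3): a world point X has camera coordinates R X + t. Camera axes: x right, y down, z forward; pixel columns grow to the right and rows downward; lengths in m; the calibration is good to about 2 mm. A picture is of the moment at which its call begins. camera_info takes no time and is no camera call.
- sign_off(): hands the job in; it is judged then, once.
The state is a dict: "clock": time; "joint_pos": joint angles; "joint_vel": joint speeds; "joint_torque": joint torques, N m; "position": TCP position; "tcp_rot": TCP orientation; "contact_force": force on the tool from outside, world axes, zero at the start; "ft_torque": the same for the moment, N m; "opening": finger opening in m; "finger_force": force on a finger pad.
Only numpy, scipy, OpenCV 4.12 (cv2) and the standard library are available. Lean on these libraries where they do the work, as an engineer would, in place of code of your own. Each camera call takes 0.05 s, during which the arm holds its last target. There are 200 camera calls.

TASK

Get the patties frying: slide the lidded saucepan from the hob's middle ring onto the empty ring at the end of the hob, and lay every patty flat from the board onto the griddle tray, each centred on a mark of its own, while the griddle stays parked at its end of the hob. Only when the pan is out of the way and the griddle is fully loaded, slide the griddle squarely onto the middle ring with the patties still on their marks. Slide the pan and griddle along the glass, never lifting or tipping them, and leave everything else on the counter where it is.

Things in the scene. Friction and masses are not known exactly. Their poses are not given: they have to be found in the camera images.
- hob: fixed black glass hob, 300 x 700 mm, smooth and flat; origin under its centre, glass surface 20 mm above the origin; its y axis runs along the row of three zones printed on the glass, x points away from the robot
- mid_zone (a point): centre of the middle zone (printed grey ring, 156 mm across) on the glass surface
- free_zone: the printed ring (156 mm across) at that end of the hob which is empty at the start; origin at its centre on the glass surface; 215 mm from the middle zone
- park_zone: the printed ring at the other end of the hob, where the griddle stands at the start; origin at its centre on the glass; 215 mm from the middle zone
- pot: aluminium saucepan, 130 mm across, its lid (top 66 mm up) fixed on, with a black upright knob in the middle, 28 mm across, from 66 to 100 mm up; about 0.6 kg; origin at the centre of its underside; two small ears at its front and back; starts on the middle zone
- griddle: dark steel griddle tray, 150 mm (x) by 242 mm (y), about 0.65 kg; origin at the centre of its underside, floor 6 mm up, 4 mm lip along its two long sides (inner faces at x = +-70 mm). At each end (y = +-115 mm) an upright lug to hold it by: 12 mm thick (y), 80 mm long (x), top 42 mm above the underside. Six round marks in two rows of three on the floor
- spot1 (a point): centre of one of the griddle's six round marks (52 mm rings), on its floor; at griddle x = -36 mm, y = -64 mm
- spot2 (a point): centre of one of the griddle's six round marks (52 mm rings), on its floor; at griddle x = -36 mm, y = 0 mm
- spot3 (a point): centre of one of the griddle's six round marks (52 mm rings), on its floor; at griddle x = -36 mm, y = 64 mm
- spot4 (a point): centre of one of the griddle's six round marks (52 mm rings), on its floor; at griddle x = 36 mm, y = -64 mm
- spot5 (a point): centre of one of the griddle's six round marks (52 mm rings), on its floor; at griddle x = 36 mm, y = 0 mm
- spot6 (a point): centre of one of the griddle's six round marks (52 mm rings), on its floor; at griddle x = 36 mm, y = 64 mm
- patty1: one of the four to six firm round brown patties, 44 mm across, 18 mm thick, about 40 g; origin at the centre of its underside; starts on the fixed white board (150 x 240 mm, 10 mm thick) in front of the hob on one side; None if absent
- patty2: one of the four to six firm round brown patties, 44 mm across, 18 mm thick, about 40 g; origin at the centre of its underside; starts on the fixed white board (150 x 240 mm, 10 mm thick) in front of the hob on one side; None if absent
- patty3: one of the four to six firm round brown patties, 44 mm across, 18 mm thick, about 40 g; origin at the centre of its underside; starts on the fixed white board (150 x 240 mm, 10 mm thick) in front of the hob on one side; None if absent
- patty4: one of the four to six firm round brown patties, 44 mm across, 18 mm thick, about 40 g; origin at the centre of its underside; starts on the fixed white board (150 x 240 mm, 10 mm thick) in front of the hob on one side; None if absent
- patty5: one of the four to six firm round brown patties, 44 mm across, 18 mm thick, about 40 g; origin at the centre of its underside; starts on the fixed white board (150 x 240 mm, 10 mm thick) in front of the hob on one side; None if absent
- patty6: one of the four to six firm round brown patties, 44 mm across, 18 mm thick, about 40 g; origin at the centre of its underside; starts on the fixed white board (150 x 240 mm, 10 mm thick) in front of the hob on one side; None if absent
- katori: small steel bowl, 84 mm across, 42 mm high; bystander, origin at the centre of its underside
- onion: red onion, 64 mm across, 58 mm high; bystander, origin at the centre of its underside
- mug: white mug, 72 mm across, 80 mm high, handle on one side; bystander, origin at the centre of its underside
- salt: small glass jar, 40 mm across, 65 mm high; bystander, origin at the centre of its underside
- oil: amber oil bottle, 64 mm across, 210 mm high; bystander, origin at the centre of its underside
- tin: steel tin, 70 mm across, 90 mm high; bystander, origin at the centre of its underside
Not all that is in view belongs to the job. What is shaped like the patty3 but purple is not meant. What is shaped like the patty5 but purple is not meant.

How it is judged:
By the outcome, as a careful person would: the job done as asked, in the order asked, and still so for the second after the job is handed in, with the robot touching nothing.
Of patty1, patty2, patty3, patty4, patty5, patty6 only 4 to 6 are there at a start; the rules pass over those that are not, and their reading is None.
At some moment in a run one of patty1, patty2, patty3, patty4, patty5, patty6 may be knocked a few centimetres aside while the robot is not near it.
Once in a run the grip may slacken for a moment while it holds something.
It also fails if it takes over 210 s, if anything falls off the work surface, if the arm or the gripper's body presses on something with over 40 N, if the wrist force passes 120 N, or if a joint passes its speed limit or range.

## Working session

There is one attempt and no reset: what is moved stays moved. The work goes in short steps, Python scripts to look and compute and a shell command to move; the robot and the scene stay as the last step left them, time stands still between calls to the robot, and variables do not carry over. Pictures are saved under pics/ and viewed, at most 14 in all, crops included, and the job is handed in when it is done.

```bash
ls; mkdir -p pics
python3 - <<'E'
from rig import *
import cv2
s=state(); print(s['clock'],s['position'],s['tcp_rot'],s['opening'],tip_reach if not callable(tip_reach) else tip_reach())
for n in('top','side'):
    im,d=get_image(n); cv2.imwrite(f'pics/{n}0.png',im[:,:,::-1]); c=camera_info(n); print(n,c)
E
```

```text
pics
0.0 [ 0.26185734 -0.67557064  0.25240714] [[ 9.32385761e-01  3.61464091e-01 -7.09568696e-04]
 [ 3.61464759e-01 -9.32384661e-01  1.43917683e-03]
 [-1.41380226e-04 -1.59835206e-03 -9.99998713e-01]] 0.08501815242045689 0.022
top {'intrinsics': array([[573.08555583,   0.        , 309.05504144],
       [  0.        , 573.08555583, 236.68375962],
       [  0.        ,   0.        ,   1.        ]]), 'dist': array([-0.0898546,  0.       ,  0.       ,  0.       ,  0.       ]), 'R': array([[-0.02583408, -0.99964443,  0.00660358],
       [-0.98328816,  0.02421942, -0.18043785],
       [ 0.18021376, -0.01115467, -0.98356422]]), 't': array([-0.00459627,  0.4771744 ,  1.61409362])}
side {'intrinsics': array([[440.73384817,   0.        , 320.00689796],
       [  0.        , 440.73384817, 240.68969301],
       [  0.        ,   0.        ,   1.        ]]), 'dist': array([-0.03053625,  0.        ,  0.        ,  0.        ,  0.        ]), 'R': array([[-0.80769747, -0.58938083, -0.01597002],
       [-0.28590619,  0.41521184, -0.86363   ],
       [ 0.51563791, -0.69298584, -0.50387318]]), 't': array([0.37709943, 0.19895389, 0.87038681])}
```

View pics/top0.png

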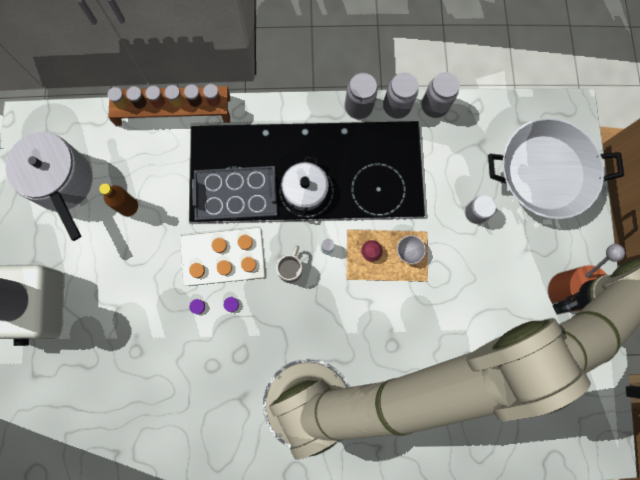

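View pics/side0.png

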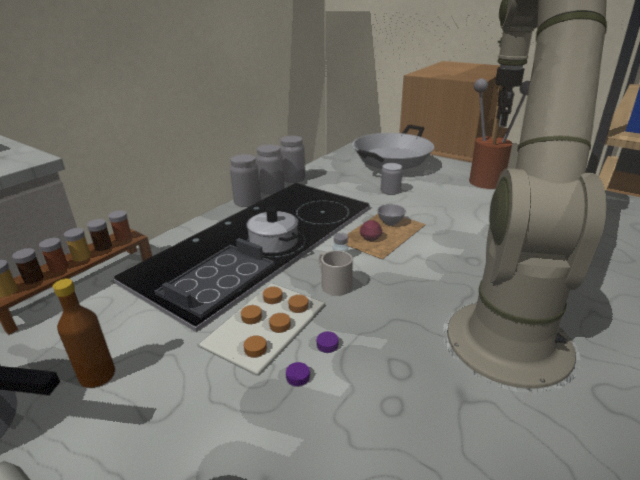

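The top view shows the pot at (305,184), the griddle at about (235,192), and the free ring at (378,189). Five orange patties are at (219,244), (246,242), (197,270), (224,267) and (249,264). The two purple decoys sit in front of the board. The side view shows the same five patties. Next I'll measure.

```bash
cat > h.py <<'E'
import numpy as np,cv2
from rig import *
def px2w(n,uv,z):
    c=camera_info(n); p=cv2.undistortPoints(np.array(uv,float).reshape(-1,1,2),c['intrinsics'],c['dist']).reshape(-1,2)
    R,t=c['R'],c['t']; C=-R.T@t; d=np.c_[p,np.ones(len(p))]@R
    return C+d*((z-C[2])/d[:,2])[:,None]
def w2px(n,X):
    c=camera_info(n); r,_=cv2.Rodrigues(c['R']); return cv2.projectPoints(np.array(X,float).reshape(-1,1,3),r,c['t'],c['intrinsics'],c['dist'])[0].reshape(-1,2)
def patties(n,z=None,show=True):
    im,d=get_image(n); hsv=cv2.cvtColor(im,cv2.COLOR_RGB2HSV)
    m=cv2.inRange(hsv,(5,120,70),(20,255,255)); k,l,st,ce=cv2.connectedComponentsWithStats(m)
    return im,d,[(ce[i],st[i,4]) for i in range(1,k) if st[i,4]>40]
def crop(im,x0,y0,x1,y1,f,name):
    cv2.imwrite('pics/'+name,cv2.resize(im[y0:y1,x0:x1,::-1],None,fx=f,fy=f,interpolation=cv2.INTER_CUBIC))
E
python3 - <<'E'
from h import *
for n in('top','side'):
    im,d,p=patties(n)
    for c,a in p:
        print(n,c.round(1),a,px2w(n,[c],.028)[0].round(4))
    if n=='top': crop(im,180,110,440,230,3,'c1.png')
E
```

```text
top [169.  106.1] 1850 [0.8985 0.4031 0.028 ]
top [627.4 176. ] 2457 [ 0.6457 -1.0038  0.028 ]
top [109.8 200.8] 95 [0.6031 0.5741 0.028 ]
top [627.5 224.7] 137 [ 0.4928 -0.9831  0.028 ]
top [382.  256.9] 2194 [ 0.4147 -0.2272  0.028 ]
top [244.7 241.7] 155 [0.4695 0.1713 0.028 ]
top [218.7 244.9] 157 [0.4619 0.2472 0.028 ]
top [248.2 264.2] 156 [0.4031 0.1615 0.028 ]
top [223.7 267.4] 162 [0.3956 0.2325 0.028 ]
top [196.4 270. ] 162 [0.3896 0.3118 0.028 ]
top [570.7 282.2] 1016 [ 0.3246 -0.7835  0.028 ]
top [637.9 453.9] 107 [-0.176  -0.9424  0.028 ]
side [487.6 157.6] 1049 [ 0.3563 -0.952   0.028 ]
side [116.5 225.3] 43 [1.0501 0.1956 0.028 ]
side [ 59.4 268.6] 1288 [0.9624 0.4066 0.028 ]
side [ 44.4 267.7] 50 [0.9974 0.4268 0.028 ]
side [ 18.  279.8] 58 [0.9972 0.4897 0.028 ]
side [272.2 294.8] 236 [0.4624 0.1837 0.028 ]
side [298.  303.2] 257 [0.3974 0.1742 0.028 ]
side [250.8 313.9] 280 [0.4555 0.2583 0.028 ]
side [ 70.8 324.2] 573 [0.7351 0.4964 0.028 ]
side [279.4 322.3] 306 [0.3898 0.2439 0.028 ]
side [254.4 345.8] 363 [0.3845 0.3225 0.028 ]
```

View pics/c1.png

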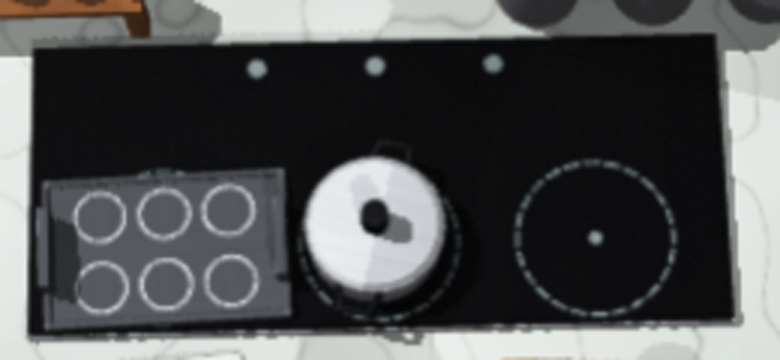

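The crop shows the free ring's centre at crop (595,238) and the pot knob at (375,216). The mark rows start at (100,217) and (102,287), and the hob corners are at (33,48), (715,35) and (735,320). The griddle is turned slightly.

```bash
cat > m.py <<'E'
from h import *
def P(n,uv,z): return px2w(n,uv,z)
E
python3 - <<'E'
from h import *
cr=lambda a:np.array(a,float)/3+[180,110]
for n in('top','side'):
    im,d,p=patties(n)
    for c,a in p:
        w=px2w(n,[c],.019)[0]
        if .35<w[0]<.5 and .1<w[1]<.36: print(n,w.round(4))
    if n=='side': crop(im,110,170,380,330,2.9,'s1.png')
print('free',px2w('top',cr([[595,238]]),.02))
S=px2w('top',cr([[100,217],[164,214],[229,210],[102,287],[166,284],[231,280]]),.026);print('spots',S.round(4), S.mean(0))
print('hob',px2w('top',cr([[33,48],[715,35],[735,320],[28,338]]),.02).round(4))
print('knob',px2w('top',cr([[375,214]]),.1),'lid',px2w('top',cr([[374,226]]),.06))
for q in [[304,130],[378,189]]:
    pass
im,d=get_image('top'); 
R,t=camera_info('top')['R'],camera_info('top')['t']
for q in [(305,182),(236,193),(378,195),(400,150),(310,300)]:
    # depth-based height
    from scipy.optimize import brentq
    z=brentq(lambda z:(R@px2w('top',[q],z)[0]+t)[2]-d[q[1],q[0]],-.2,.5); print(q,px2w('top',[q],z).round(4))
E
```

```text
top [0.4711 0.1722 0.019 ]
top [0.4634 0.2484 0.019 ]
top [0.4042 0.1623 0.019 ]
top [0.3968 0.2338 0.019 ]
top [0.3908 0.3135 0.019 ]
side [0.4709 0.1751 0.019 ]
side [0.4053 0.1653 0.019 ]
side [0.4638 0.251  0.019 ]
side [0.3971 0.2364 0.019 ]
side [0.392  0.3159 0.019 ]
free [[ 0.61986445 -0.22751385  0.02      ]]
spots [[0.6518 0.2642 0.026 ]
 [0.6532 0.2005 0.026 ]
 [0.6557 0.1358 0.026 ]
 [0.5802 0.2618 0.026 ]
 [0.5817 0.1986 0.026 ]
 [0.5841 0.1344 0.026 ]] [0.61778548 0.19921454 0.026     ]
hob [[ 0.8344  0.3354  0.02  ]
 [ 0.8321 -0.3618  0.02  ]
 [ 0.5331 -0.3625  0.02  ]
 [ 0.532   0.3357  0.02  ]]
knob [[ 0.62684564 -0.00859815  0.1       ]] lid [[ 0.62619763 -0.00759796  0.06      ]]
(305, 182) [[ 0.6176 -0.0084  0.1255]]
(236, 193) [[0.6165 0.1962 0.0288]]
(378, 195) [[ 0.6    -0.2243  0.0295]]
(400, 150) [[ 0.7408 -0.2992  0.0229]]
(310, 300) [[ 0.2975 -0.0151 -0.0027]]
```

View pics/s1.png

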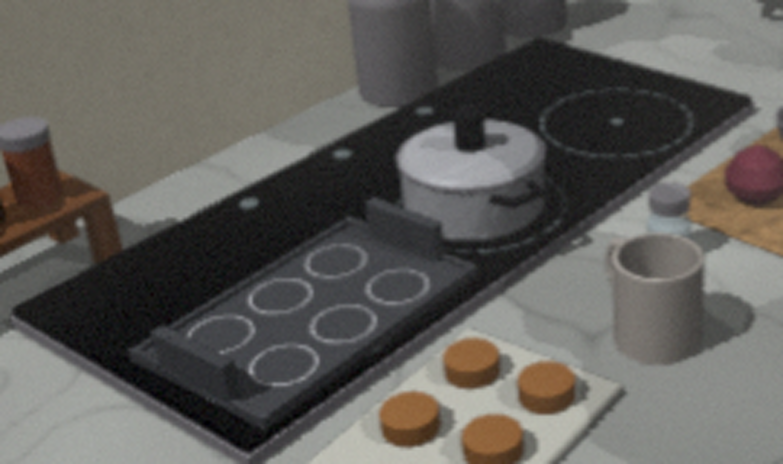

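```bash
python3 - <<'E'
from h import *
print('knob side',px2w('side',[[271.7,214.8]],.103), 'top', px2w('top',[[305,181.7]],.103))
print('free side',px2w('side',[[110+616/2.9,170+122/2.9]],.02))
E
python3 -m handwheel '[[0,0,0,0,0,0.1178],[0,0,0,0,0,0.1178],[0,0,0,0,0,0.1178],[0,0,0,0,0,0.1178]]' 0 40
python3 -m handwheel '[[0.5,-0.95,0,0,0,0],[0.5,-0.95,0,0,0,0],[0.5,-0.95,0,0,0,0],[0.5,-0.95,0,0,0,0],[0.5,-0.95,0,0,0,0],[0.5,-0.95,0,0,0,0],[0.5,-0.95,0,0,0,0],[0.5,-0.95,0,0,0,0],[0.5,-0.95,0,0,0,0],[0.5,-0.95,0,0,0,0]]'
```

```text
knob side [[6.19032248e-01 3.29562695e-04 1.03000000e-01]] top [[ 0.62491153 -0.00855185  0.103     ]]
free side [[ 0.61816566 -0.22020411  0.02      ]]
clock: 0.68
position: [0.2623, -0.6759, 0.2532]
tcp_rot: [[1.0, -0.005, -0.0], [-0.005, -1.0, 0.0], [-0.0, -0.0, -1.0]]
contact_force: [1.0, -0.2, -0.7]
opening: 0.043
finger_force: 0.0
clock: 1.52
position: [0.4568, -0.3055, 0.2536]
tcp_rot: [[1.0, 0.004, 0.0], [0.004, -1.0, -0.0], [0.0, 0.0, -1.0]]
contact_force: [1.2, -0.4, 0.8]
opening: 0.043
finger_force: 0.0
```

```bash
python3 -m handwheel '[[0.33,-0.6,0.1,0,0,0],[0.33,-0.6,0.1,0,0,0],[0.33,-0.6,0.1,0,0,0],[0.33,-0.6,0.1,0,0,0],[0.33,-0.6,0.1,0,0,0],[0.33,-0.6,0.1,0,0,0],[0.33,-0.6,0.1,0,0,0],[0.33,-0.6,0.1,0,0,0],[0.33,-0.6,0.1,0,0,0],[0.33,-0.6,0.1,0,0,0]]'
python3 -m handwheel '[[0,0,0.04,0,0,0],[0,0,0.04,0,0,0],[0,0,0.04,0,0,0],[0,0,0.04,0,0,0],[0,0,0.04,0,0,0],[0,0,0.04,0,0,0]]'
python3 - <<'E'
from h import *
s=state()['position'];print(s)
im,d=get_image('side'); im2,_=get_image('top')
tip=s-[0,0,.022]
for n,i in(('side',im),('top',im2)):
    for z in (0,): 
        p=w2px(n,[tip])[0]; print(n,p); i[int(round(p[1])),int(round(p[0]))]=[255,0,0]
crop(im,200,130,340,270,4,'a.png'); crop(im2,240,110,370,240,4,'b.png')
a=cv2.imread('pics/a.png');b=cv2.resize(cv2.imread('pics/b.png'),(240,560)) if 0 else cv2.imread('pics/b.png')
a=cv2.resize(a,(400,400));b=cv2.resize(b,(400,400));cv2.imwrite('pics/ab.png',np.hstack([a,b]))
E
```

```text
clock: 2.35
position: [0.6227, -0.002, 0.2024]
tcp_rot: [[1.0, 0.011, 0.0], [0.011, -1.0, 0.002], [0.0, -0.002, -1.0]]
contact_force: [-0.7, -0.6, -0.2]
opening: 0.0425
finger_force: 0.0
clock: 2.85
position: [0.6215, -0.008, 0.1841]
tcp_rot: [[1.0, -0.001, 0.001], [-0.001, -1.0, -0.0], [0.001, 0.0, -1.0]]
contact_force: [-0.9, -0.3, -0.6]
opening: 0.0426
finger_force: 0.0
[ 0.62147443 -0.00797593  0.18409238]
side [271.50848491 192.47678154]
top [304.81324236 176.99061672]
```

View pics/ab.png

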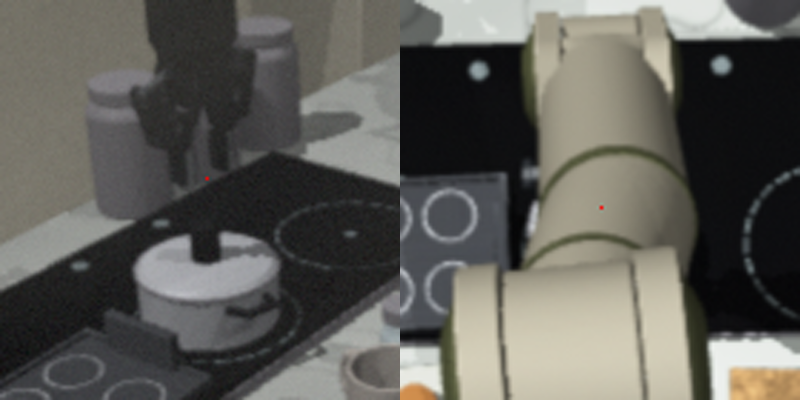

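The side view shows the fingertips straddling the line above the knob to within a few mm. I'll open a little wider, descend and grip.

```bash
python3 -m handwheel '[[0.002,-0.004,0,0,0,0],[0.002,-0.004,0,0,0,0],[0.002,-0.004,0.04,0,0,0],[0.002,-0.004,0.08,0,0,0],[0.002,-0.004,0.11,0,0,0],[0.002,-0.004,0.132,0,0,0],[0.002,-0.004,0.132,0,0,0],[0.002,-0.004,0.132,0,0,0]]' 0.5
python3 -m handwheel '[[0,0,0,0,0,0],[0,0,0,0,0,0],[0,0,0,0,0,0],[0,0,0,0,0,0],[0,0,0,0,0,0],[0,0,0,0,0,0],[0,0,0,0,0,0],[0,0,0,0,0,0]]' -1 40
```

```text
clock: 3.62
position: [0.6222, -0.0053, 0.117]
tcp_rot: [[1.0, -0.0, -0.001], [-0.0, -1.0, -0.0], [-0.001, 0.0, -1.0]]
contact_force: [1.0, -0.6, 0.3]
opening: 0.0636
finger_force: 0.0
clock: 4.28
position: [0.6228, -0.0058, 0.1183]
tcp_rot: [[1.0, -0.001, 0.002], [-0.001, -1.0, -0.0], [0.002, 0.0, -1.0]]
contact_force: [-1.1, -1.4, 7.2]
opening: 0.0267
finger_force: 39.6
```

```bash
python3 -m handwheel '[[0,0.01,0,0,0,0],[0,0.03,0,0,0,0],[-0.001,0.06,0,0,0,0],[-0.002,0.1,0,0,0,0],[-0.003,0.14,0,0,0,0],[-0.004,0.18,0,0,0,0],[-0.005,0.22,0,0,0,0],[-0.006,0.26,0,0,0,0],[-0.008,0.3,0,0,0,0],[-0.008,0.34,0,0,0,0]]'
python3 -m handwheel '[[0,0.03,0,0,0,0],[0,0.06,0,0,0,0],[0,0.085,0,0,0,0],[0,0.1,0,0,0,0],[0,0.1,0,0,0,0],[0,0.1,0,0,0,0],[0,0.1,0,0,0,0]]'
python3 -m handwheel '[[0,0,0,0,0,0],[0,0,0,0,0,0],[0,0,0,0,0,0],[0,0,-0.04,0,0,0],[0,0,-0.1,0,0,0],[0,0,-0.16,0,0,0],[0,-0.08,-0.2,0,0,0],[0,-0.16,-0.2,0,0,0],[0,-0.24,-0.2,0,0,0],[0,-0.32,-0.2,0,0,0]]' 0.5
python3 -m handwheel '[[0,-0.08,-0.0,0,0,0],[0,-0.16,-0.0,0,0,0],[0,-0.24,-0.0,0,0,0],[0,-0.32,-0.0,0,0,0],[0,-0.40,-0.0,0,0,0],[0,-0.40,-0.0,0,0,0]]'
python3 - <<'E'
from h import *
im,d=get_image('top'); crop(im,240,110,440,260,4,'p1.png')
im2,d=get_image('side'); crop(im2,200,130,400,280,4,'p2.png')
a=cv2.imread('pics/p1.png');b=cv2.imread('pics/p2.png')
cv2.imwrite('pics/p12.png',cv2.resize(np.vstack([a,b]),(640,600*640//800*2))[:600*2]) if 0 else None
E
```

```text
clock: 5.12
position: [0.6193, -0.1726, 0.1184]
tcp_rot: [[1.0, 0.003, 0.002], [0.003, -1.0, 0.003], [0.002, -0.003, -1.0]]
contact_force: [0.3, 10.7, 6.3]
opening: 0.0267
finger_force: 39.8
clock: 5.7
position: [0.6191, -0.2253, 0.1183]
tcp_rot: [[1.0, -0.0, 0.002], [-0.0, -1.0, -0.0], [0.002, 0.0, -1.0]]
contact_force: [-0.1, -0.1, 5.2]
opening: 0.0267
finger_force: 41.0
clock: 6.53
position: [0.618, -0.0637, 0.2179]
tcp_rot: [[1.0, -0.001, 0.001], [-0.001, -1.0, 0.0], [0.001, -0.0, -1.0]]
contact_force: [1.0, 0.3, -0.1]
opening: 0.0643
finger_force: 0.0
clock: 7.03
position: [0.6172, 0.1455, 0.217]
tcp_rot: [[1.0, 0.011, -0.0], [0.011, -1.0, 0.005], [-0.0, -0.005, -1.0]]
contact_force: [0.4, 1.4, -0.3]
opening: 0.0641
finger_force: 0.0
```

View pics/p1.png

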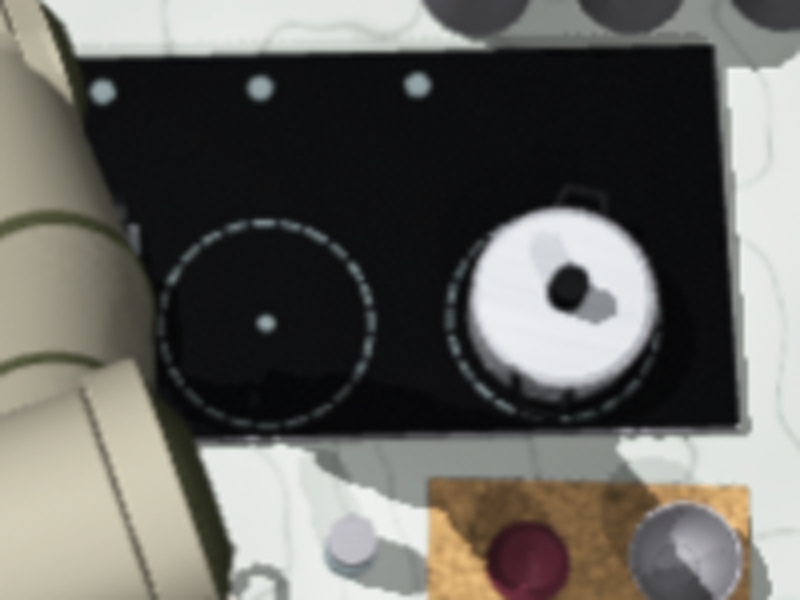

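The top crop shows the pan on the end ring: lid disc centred at crop (563,299), knob at (569,288). The middle ring's dot is at (266,323).

Run:
```python
from h import *
cr=lambda a:np.array(a,float)/4+[240,110]
print('mid',px2w('top',cr([[266,323]]),.02),'free meas',px2w('top',[[378.3,189.3]],.02))
print('lid',px2w('top',cr([[563,299]]),.084),'knob',px2w('top',cr([[569,288]]),.112))
c=np.array([.6191,-.2253])
a=np.linspace(0,2*np.pi,13)
# ring fit pts
print('ring left/right/top/bot',px2w('top',cr([[161,323],[372,323],[266,222],[266,427]]),.02).round(4))
```

```text
mid [[ 0.62047159 -0.01288595  0.02      ]] free meas [[ 0.6199695  -0.22741903  0.02      ]]
lid [[ 0.61623397 -0.22628766  0.084     ]] knob [[ 0.61647417 -0.22693498  0.112     ]]
ring left/right/top/bot [[ 0.6224  0.0653  0.02  ]
 [ 0.6186 -0.0918  0.02  ]
 [ 0.6989 -0.0148  0.02  ]
 [ 0.5412 -0.0109  0.02  ]]
```

View pics/p2.png

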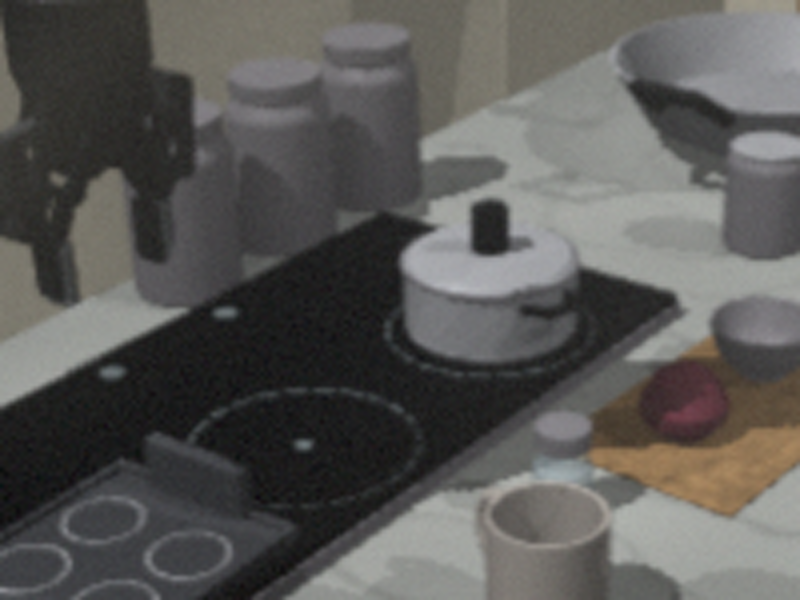

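```bash
cat >> h.py <<'E'
def go(*T):
    s=state(); R=s['tcp_rot']; p=s['position']
    for t in T: print('from',p.round(4),'->',t,'units',(R.T@(np.array(t)-p)/.5).round(4)); p=np.array(t)
def pot():
    im,d=get_image('top'); g=cv2.cvtColor(im,cv2.COLOR_RGB2GRAY)[150:235,340:420]
    m=(g>150).astype(np.uint8); k,l,st,ce=cv2.connectedComponentsWithStats(m); i=1+st[1:,4].argmax()
    c=max(cv2.findContours((l==i).astype(np.uint8),0,2)[0],key=len); h=cv2.convexHull(c); (x,y),ax,a=cv2.fitEllipse(h)
    print('pot ellipse',x+340,y+150,ax,px2w('top',[[x+340,y+150]],.082))
E
python3 -m handwheel '[[0,0,0,0,0,0.25],[0,0,0,0,0,0.25],[0,0,0,0,0,0.25],[-0.05,0,0,0,0,0.25],[-0.1,0,0,0,0,0.25],[-0.15,0,0.1,0,0,0.25],[-0.2,0,0.1,0,0,0.25],[-0.29,-0.05,0.1,0,0,0.25],[-0.29,-0.05,0.1,0,0,0.25],[-0.29,-0.05,0.1,0,0,0.25]]' 0.3
python3 -c "
from h import *
pot(); go([.4716,.1737,.08],[.4716,.1737,.040])"
```

```text
clock: 7.97
position: [0.4705, 0.1596, 0.1671]
tcp_rot: [[0.708, -0.706, -0.003], [-0.706, -0.708, -0.0], [-0.002, 0.002, -1.0]]
contact_force: [0.3, 0.2, 0.5]
opening: 0.0557
finger_force: 0.0
pot ellipse 380.2685852050781 184.03361129760742 (43.9035758972168, 45.54126739501953) [[ 0.61895066 -0.2252907   0.082     ]]
from [0.4729 0.1592 0.1675] -> [0.4716, 0.1737, 0.08] units [-0.0223 -0.0187  0.175 ]
from [0.4716 0.1737 0.08  ] -> [0.4716, 0.1737, 0.04] units [-0.   -0.    0.08]
```

```bash
python3 -m handwheel '[[-0.02,-0.016,0.06,0,0,0],[-0.02,-0.016,0.12,0,0,0],[-0.02,-0.016,0.175,0,0,0],[-0.02,-0.016,0.175,0,0,0],[-0.02,-0.016,0.21,0,0,0],[-0.02,-0.016,0.235,0,0,0],[-0.02,-0.016,0.255,0,0,0],[-0.02,-0.016,0.255,0,0,0],[-0.02,-0.016,0.255,0,0,0]]' 0.3
python3 -c "
from h import *
im,d=get_image('side'); crop(im,190,200,390,350,4,'g1.png'); go([.4711,.1722,.040])"
```

```text
clock: 8.77
position: [0.4726, 0.1718, 0.0403]
tcp_rot: [[0.706, -0.708, 0.0], [-0.708, -0.706, -0.0], [0.0, -0.0, -1.0]]
contact_force: [0.4, 0.6, -0.3]
opening: 0.0558
finger_force: 0.0
from [0.4726 0.1721 0.0406] -> [0.4711, 0.1722, 0.04] units [-0.0023  0.002   0.0011]
```

View pics/g1.png

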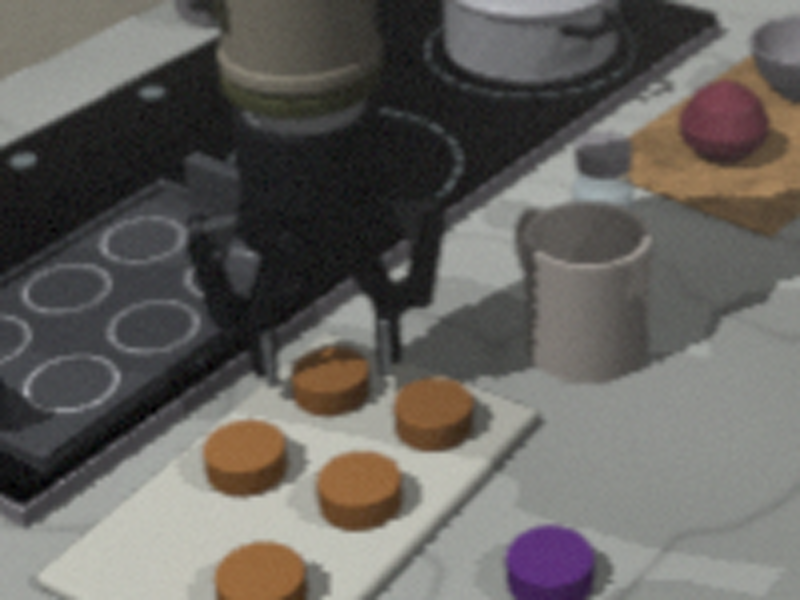

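The side view shows the fingers straddling the patty, tips at (268,380) and (392,362) around the patty at (331,380). Closing now.

```bash
python3 -m handwheel '[[0,0,0,0,0,0],[0,0,0,0,0,0],[0,0,0,0,0,0],[0,0,0,0,0,0],[0,0,0,0,0,0],[0,0,-0.04,0,0,0],[0,0,-0.1,0,0,0],[0,0,-0.16,0,0,0],[0,0,-0.16,0,0,0],[0,0,-0.16,0,0,0]]' -1 35
python3 -c "
from h import *
go([.6557+.0005,.1363,.12],[.6562,.1363,.057])"
```

```text
clock: 9.65
position: [0.4728, 0.173, 0.1219]
tcp_rot: [[0.707, -0.707, 0.004], [-0.707, -0.707, 0.002], [0.001, -0.004, -1.0]]
contact_force: [0.2, -0.2, -0.1]
opening: 0.0421
finger_force: 35.7
from [0.4728 0.173  0.1219] -> [0.6561999999999999, 0.1363, 0.12] units [ 0.3114 -0.2074  0.0051]
from [0.6562 0.1363 0.12  ] -> [0.6562, 0.1363, 0.057] units [-0.0002  0.0005  0.126 ]
```

```bash
python3 -m handwheel '[[0.05,-0.03,0,0,0,0],[0.1,-0.07,0,0,0,0],[0.16,-0.11,0,0,0,0],[0.22,-0.15,0,0,0,0],[0.28,-0.19,0,0,0,0],[0.311,-0.207,0.005,0,0,0],[0.311,-0.207,0.005,0,0,0],[0.311,-0.207,0.04,0,0,0],[0.311,-0.207,0.07,0,0,0],[0.311,-0.207,0.07,0,0,0]]'
python3 -c "
from h import *
go([.6562,.1363,.057])"
```

```text
clock: 10.48
position: [0.6523, 0.1355, 0.0813]
tcp_rot: [[0.707, -0.707, -0.006], [-0.707, -0.707, -0.001], [-0.003, 0.005, -1.0]]
contact_force: [-0.8, 0.5, 0.5]
opening: 0.0422
finger_force: 35.7
from [0.6523 0.1355 0.0813] -> [0.6562, 0.1363, 0.057] units [ 0.0046 -0.0068  0.0485]
```

```bash
python3 -m handwheel '[[0,0,0.02,0,0,0],[0,0,0.02,0,0,0],[0,0,0.02,0,0,0],[0,0,0.02,0,0,0]]'
python3 -c "
from h import *
go([.6562,.1363,.057])"
```

```text
clock: 10.82
position: [0.6551, 0.1357, 0.0753]
tcp_rot: [[0.707, -0.707, 0.0], [-0.707, -0.707, 0.0], [0.0, -0.0, -1.0]]
contact_force: [0.4, 0.5, -0.3]
opening: 0.0423
finger_force: 35.7
from [0.6551 0.1357 0.0753] -> [0.6562, 0.1363, 0.057] units [ 0.0007 -0.0023  0.0365]
```

```bash
python3 -m handwheel '[[0.001,-0.002,0.015,0,0,0],[0.001,-0.002,0.028,0,0,0],[0.001,-0.002,0.036,0,0,0],[0.001,-0.002,0.036,0,0,0],[0.001,-0.002,0.036,0,0,0]]'
python3 -m handwheel '[[0,0,0,0,0,0],[0,0,0,0,0,0],[0,0,0,0,0,0],[0,0,-0.04,0,0,0],[0,0,-0.1,0,0,0],[0,0,-0.14,0,0,0],[-0.06,0.04,-0.14,0,0,0],[-0.14,0.09,-0.14,0,0,0],[-0.2,0.13,-0.14,0,0,0],[-0.26,0.13,-0.14,0,0,0]]' 0.27
python3 -m handwheel '[[-0.06,0,0,0,0,0],[-0.1,0,0,0,0,0],[-0.1,0,0,0,0,0],[-0.1,0,0,0,0,0]]'
python3 - <<'E'
from h import *
im,d,p=patties('top')
for c,a in p:
    w=px2w('top',[c],.019)[0]
    if .35<w[0]<.72 and .05<w[1]<.36: print(a,w.round(4), px2w('top',[c],.035)[0].round(4))
go([.4634,.2484,.09],[.4634,.2484,.040])
crop(im,170,140,330,300,4,'q1.png')
E
```

```text
clock: 11.23
position: [0.6559, 0.1359, 0.0563]
tcp_rot: [[0.707, -0.707, -0.001], [-0.707, -0.707, -0.0], [-0.0, 0.001, -1.0]]
contact_force: [0.0, -0.5, -1.0]
opening: 0.0428
finger_force: 20.3
clock: 12.07
position: [0.5134, 0.1793, 0.127]
tcp_rot: [[0.705, -0.709, -0.004], [-0.709, -0.705, -0.002], [-0.001, 0.004, -1.0]]
contact_force: [-0.4, 0.1, -0.9]
opening: 0.054
finger_force: 0.0
clock: 12.4
position: [0.4823, 0.2184, 0.127]
tcp_rot: [[0.709, -0.705, 0.0], [-0.705, -0.709, 0.0], [-0.0, -0.0, -1.0]]
contact_force: [0.7, -1.1, -0.7]
opening: 0.0539
finger_force: 0.0
155 [0.6592 0.1384 0.019 ] [0.6546 0.1371 0.035 ]
95 [0.4603 0.2419 0.019 ] [0.4576 0.2396 0.035 ]
155 [0.4042 0.1623 0.019 ] [0.402  0.1607 0.035 ]
113 [0.3994 0.2292 0.019 ] [0.3972 0.227  0.035 ]
from [0.4831 0.2175 0.127 ] -> [0.4634, 0.2484, 0.09] units [-0.0716 -0.0158  0.0739]
from [0.4634 0.2484 0.09  ] -> [0.4634, 0.2484, 0.04] units [-0.   0.   0.1]
```

View pics/q1.png

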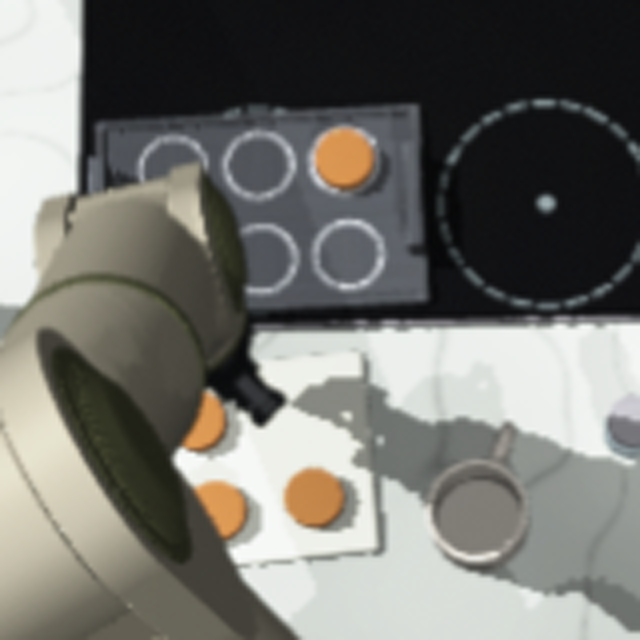

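The first patty sits inside its ring, at (.6546,.1371) against (.6557,.1363). Next is P2.

```bash
python3 -m handwheel '[[-0.04,-0.016,0.04,0,0,0],[-0.072,-0.016,0.074,0,0,0],[-0.072,-0.016,0.074,0,0,0],[-0.072,-0.016,0.1,0,0,0],[-0.072,-0.016,0.13,0,0,0],[-0.072,-0.016,0.13,0,0,0],[-0.072,-0.016,0.13,0,0,0]]'
python3 -c "
from h import *
go([.4634,.2484,.040])"
```

```text
clock: 13.03
position: [0.4638, 0.2471, 0.0616]
tcp_rot: [[0.705, -0.709, -0.001], [-0.709, -0.705, -0.001], [0.0, 0.001, -1.0]]
contact_force: [0.4, 0.1, 0.5]
opening: 0.0543
finger_force: 0.0
from [0.4638 0.2471 0.0616] -> [0.4634, 0.2484, 0.04] units [-0.0025 -0.0013  0.0433]
```

```bash
python3 -m handwheel '[[-0.002,-0.001,0.02,0,0,0],[-0.002,-0.001,0.042,0,0,0],[-0.002,-0.001,0.042,0,0,0],[-0.002,-0.001,0.042,0,0,0]]'
python3 -m handwheel '[[0,0,0,0,0,0],[0,0,0,0,0,0],[0,0,0,0,0,0],[0,0,0,0,0,0],[0,0,0,0,0,0],[0,0,-0.04,0,0,0],[0,0,-0.1,0,0,0],[0,0,-0.16,0,0,0],[0,0,-0.16,0,0,0],[0,0,-0.16,0,0,0]]' -1 35
python3 -m handwheel '[[0.05,-0.06,0,0,0,0],[0.1,-0.12,0,0,0,0],[0.15,-0.18,0,0,0,0],[0.2,-0.24,0,0,0,0],[0.244,-0.289,0,0,0,0],[0.244,-0.289,0.0,0,0,0],[0.244,-0.289,0.04,0,0,0],[0.244,-0.289,0.08,0,0,0],[0.244,-0.289,0.08,0,0,0],[0.244,-0.289,0.08,0,0,0]]'
python3 -m handwheel '[[0,0,0,0,0,0],[0,0,0,0,0,0]]'
python3 -c "
from h import *
go([.6519,.2643,.057])"
```

```text
clock: 13.37
position: [0.4625, 0.2492, 0.0402]
tcp_rot: [[0.707, -0.707, -0.001], [-0.707, -0.707, -0.001], [-0.0, 0.001, -1.0]]
contact_force: [-0.0, -0.2, 0.4]
opening: 0.0539
finger_force: 0.0
clock: 14.2
position: [0.4633, 0.2502, 0.1222]
tcp_rot: [[0.707, -0.707, 0.003], [-0.707, -0.707, 0.002], [0.001, -0.003, -1.0]]
contact_force: [-0.9, -0.2, -1.1]
opening: 0.042
finger_force: 35.6
clock: 15.03
position: [0.6499, 0.2649, 0.0786]
tcp_rot: [[0.707, -0.707, -0.004], [-0.707, -0.707, -0.002], [-0.002, 0.004, -1.0]]
contact_force: [-0.0, -1.0, -0.2]
opening: 0.0421
finger_force: 35.7
clock: 15.2
position: [0.6516, 0.2655, 0.0816]
tcp_rot: [[0.707, -0.707, 0.001], [-0.707, -0.707, 0.0], [0.0, -0.001, -1.0]]
contact_force: [0.3, -0.1, 0.2]
opening: 0.0422
finger_force: 35.7
from [0.6516 0.2655 0.0816] -> [0.6519, 0.2643, 0.057] units [0.002  0.0013 0.0492]
```

```bash
python3 -m handwheel '[[0.001,0,0.02,0,0,0],[0.001,0,0.037,0,0,0],[0.001,0,0.049,0,0,0],[0.001,0,0.049,0,0,0],[0.001,0,0.049,0,0,0]]'
python3 -m handwheel '[[0,0,0,0,0,0],[0,0,0,0,0,0],[0,0,0,0,0,0],[0,0,-0.04,0,0,0],[0,0,-0.1,0,0,0],[0,0,-0.14,0,0,0],[-0.03,0.06,-0.14,0,0,0],[-0.06,0.13,-0.14,0,0,0],[-0.09,0.2,-0.14,0,0,0],[-0.12,0.27,-0.14,0,0,0]]' 0.27
python3 -m handwheel '[[-0.04,0.08,0,0,0,0],[-0.085,0.16,0.0,0,0,0],[-0.085,0.224,0.03,0,0,0],[-0.085,0.224,0.074,0,0,0],[-0.085,0.224,0.074,0,0,0],[-0.085,0.224,0.074,0,0,0]]'
python3 - <<'E'
from h import *
im,d,p=patties('top')
for c,a in p:
    w=px2w('top',[c],.019)[0]
    if .35<w[0]<.72 and .05<w[1]<.36: print(a,w.round(4), px2w('top',[c],.035)[0].round(4))
go([.4042,.1623,.040])
E
```

```text
clock: 15.62
position: [0.6513, 0.265, 0.0557]
tcp_rot: [[0.707, -0.707, -0.001], [-0.707, -0.707, -0.0], [-0.0, 0.0, -1.0]]
contact_force: [-0.1, -0.9, 0.2]
opening: 0.0421
finger_force: 40.2
clock: 16.45
position: [0.512, 0.2114, 0.1265]
tcp_rot: [[0.707, -0.707, 0.001], [-0.707, -0.707, 0.0], [0.0, -0.001, -1.0]]
contact_force: [0.3, 0.4, -0.7]
opening: 0.0545
finger_force: 0.0
clock: 16.95
position: [0.4048, 0.1629, 0.0892]
tcp_rot: [[0.706, -0.708, -0.001], [-0.708, -0.706, -0.0], [-0.0, 0.0, -1.0]]
contact_force: [0.7, 0.4, -0.0]
opening: 0.0544
finger_force: 0.0
155 [0.6592 0.1384 0.019 ] [0.6546 0.1371 0.035 ]
164 [0.6573 0.2673 0.019 ] [0.6527 0.2647 0.035 ]
from [0.4056 0.1633 0.0896] -> [0.4042, 0.1623, 0.04] units [-0.0005  0.0034  0.0991]
```

```bash
python3 -m handwheel '[[0,0.003,0.04,0,0,0],[0,0.003,0.08,0,0,0],[0,0.003,0.099,0,0,0],[0,0.003,0.099,0,0,0],[0,0.003,0.099,0,0,0]]'
python3 -m handwheel '[[0,0,0,0,0,0],[0,0,0,0,0,0],[0,0,0,0,0,0],[0,0,0,0,0,0],[0,0,0,0,0,0],[0,0,-0.04,0,0,0],[0,0,-0.1,0,0,0],[0,0,-0.16,0,0,0],[0,0,-0.16,0,0,0],[0,0,-0.16,0,0,0]]' -1 35
python3 -m handwheel '[[0.05,-0.04,0,0,0,0],[0.11,-0.08,0,0,0,0],[0.17,-0.12,0,0,0,0],[0.23,-0.16,0,0,0,0],[0.293,-0.214,0,0,0,0],[0.293,-0.214,0.0,0,0,0],[0.293,-0.214,0.04,0,0,0],[0.293,-0.214,0.08,0,0,0],[0.293,-0.214,0.08,0,0,0],[0.293,-0.214,0.08,0,0,0]]'
python3 -m handwheel '[[0,0,0,0,0,0],[0,0,0,0,0,0]]'
python3 -c "
from h import *
go([.5837,.1341,.057])"
```

```text
clock: 17.42
position: [0.4062, 0.1633, 0.041]
tcp_rot: [[0.714, -0.7, -0.001], [-0.7, -0.714, -0.001], [-0.0, 0.001, -1.0]]
contact_force: [0.1, 0.8, -0.4]
opening: 0.0541
finger_force: 0.0
clock: 18.25
position: [0.4052, 0.1633, 0.1225]
tcp_rot: [[0.708, -0.707, 0.0], [-0.707, -0.708, 0.0], [0.0, -0.0, -1.0]]
contact_force: [-0.5, 0.1, 0.4]
opening: 0.0418
finger_force: 35.7
clock: 19.08
position: [0.5828, 0.1339, 0.0793]
tcp_rot: [[0.706, -0.708, -0.006], [-0.708, -0.706, -0.001], [-0.004, 0.005, -1.0]]
contact_force: [-0.7, 0.1, -0.4]
opening: 0.0419
finger_force: 35.7
clock: 19.25
position: [0.5842, 0.1343, 0.0815]
tcp_rot: [[0.707, -0.708, -0.002], [-0.708, -0.707, -0.001], [-0.001, 0.002, -1.0]]
contact_force: [0.2, 0.2, -0.1]
opening: 0.0422
finger_force: 35.7
from [0.5842 0.1343 0.0815] -> [0.5837, 0.1341, 0.057] units [-0.0004  0.0008  0.049 ]
```

```bash
python3 -m handwheel '[[0,0,0.02,0,0,0],[0,0,0.037,0,0,0],[0,0,0.049,0,0,0],[0,0,0.049,0,0,0],[0,0,0.049,0,0,0]]'
python3 -m handwheel '[[0,0,0,0,0,0],[0,0,0,0,0,0],[0,0,0,0,0,0],[0,0,-0.04,0,0,0],[0,0,-0.1,0,0,0],[0,0,-0.14,0,0,0],[-0.06,0.02,-0.14,0,0,0],[-0.12,0.04,-0.14,0,0,0],[-0.18,0.06,-0.14,0,0,0],[-0.24,0.08,-0.14,0,0,0]]' 0.27
python3 -m handwheel '[[-0.06,0.02,0,0,0,0],[-0.11,0.044,0.0,0,0,0],[-0.165,0.044,0.0,0,0,0],[-0.165,0.044,0.03,0,0,0],[-0.165,0.044,0.03,0,0,0],[-0.165,0.044,0.03,0,0,0]]'
cat > see.py <<'E'
from h import *
for n in('top','side'):
    im,d,p=patties(n)
    for c,a in p:
        w=px2w(n,[c],.019)[0]
        if .35<w[0]<.76 and -.15<w[1]<.36: print(n,a,'board',w.round(4),'griddle', px2w(n,[c],.035)[0].round(4))
E
python3 -c "
import see
from h import *
go([.3968,.2338,.040])"
```

```text
clock: 19.67
position: [0.5837, 0.1346, 0.056]
tcp_rot: [[0.707, -0.707, -0.003], [-0.707, -0.707, -0.001], [-0.002, 0.002, -1.0]]
contact_force: [0.3, 0.1, -0.2]
opening: 0.0418
finger_force: 40.7
clock: 20.5
position: [0.4696, 0.1913, 0.1267]
tcp_rot: [[0.707, -0.708, -0.002], [-0.708, -0.707, -0.001], [-0.001, 0.002, -1.0]]
contact_force: [0.3, 1.7, -0.5]
opening: 0.0538
finger_force: 0.0
clock: 21.0
position: [0.397, 0.2336, 0.1117]
tcp_rot: [[0.707, -0.707, -0.003], [-0.707, -0.707, -0.002], [-0.001, 0.003, -1.0]]
contact_force: [0.1, -0.5, 0.2]
opening: 0.0543
finger_force: 0.0
top 155 board [0.6592 0.1384 0.019 ] griddle [0.6546 0.1371 0.035 ]
top 163 board [0.6573 0.2672 0.019 ] griddle [0.6526 0.2646 0.035 ]
top 159 board [0.587  0.1361 0.019 ] griddle [0.583  0.1348 0.035 ]
side 201 board [0.676  0.1226 0.019 ] griddle [0.6555 0.1392 0.035 ]
side 69 board [0.5984 0.1079 0.019 ] griddle [0.58   0.1249 0.035 ]
side 219 board [0.6766 0.2536 0.019 ] griddle [0.6561 0.2667 0.035 ]
side 308 board [0.3971 0.2361 0.019 ] griddle [0.3841 0.2497 0.035 ]
side 371 board [0.3912 0.3159 0.019 ] griddle [0.3783 0.3274 0.035 ]
from [0.3978 0.233  0.1121] -> [0.3968, 0.2338, 0.04] units [-0.0026 -0.      0.1442]
```

```bash
python3 -m handwheel '[[-0.001,0,0.04,0,0,0],[-0.001,0,0.08,0,0,0],[-0.001,0,0.12,0,0,0],[-0.001,0,0.144,0,0,0],[-0.001,0,0.144,0,0,0],[-0.001,0,0.144,0,0,0]]'
python3 -m handwheel '[[0,0,0,0,0,0],[0,0,0,0,0,0],[0,0,0,0,0,0],[0,0,0,0,0,0],[0,0,0,0,0,0],[0,0,-0.04,0,0,0],[0,0,-0.1,0,0,0],[0,0,-0.16,0,0,0],[0,0,-0.16,0,0,0],[0,0,-0.16,0,0,0]]' -1 35
python3 -m handwheel '[[0.05,-0.04,0,0,0,0],[0.11,-0.08,0,0,0,0],[0.17,-0.12,0,0,0,0],[0.23,-0.16,0,0,0,0],[0.29,-0.2,0,0,0,0],[0.312,-0.211,0.0,0,0,0],[0.312,-0.211,0.04,0,0,0],[0.312,-0.211,0.08,0,0,0],[0.312,-0.211,0.08,0,0,0],[0.312,-0.211,0.08,0,0,0]]'
python3 -m handwheel '[[0,0,0,0,0,0],[0,0,0,0,0,0]]'
python3 -c "
from h import *
go([.5818,.1981,.057])"
```

```text
clock: 21.6
position: [0.3972, 0.2329, 0.0398]
tcp_rot: [[0.705, -0.709, -0.003], [-0.709, -0.705, -0.001], [-0.001, 0.003, -1.0]]
contact_force: [-1.4, 0.3, 0.7]
opening: 0.0545
finger_force: 0.0
clock: 22.43
position: [0.3968, 0.2353, 0.1213]
tcp_rot: [[0.708, -0.706, 0.0], [-0.706, -0.708, 0.001], [-0.001, -0.001, -1.0]]
contact_force: [-0.6, 0.9, -1.2]
opening: 0.0419
finger_force: 35.7
clock: 23.27
position: [0.5801, 0.1981, 0.078]
tcp_rot: [[0.707, -0.707, -0.006], [-0.707, -0.707, -0.002], [-0.003, 0.005, -1.0]]
contact_force: [0.3, -0.1, 0.0]
opening: 0.0426
finger_force: 35.7
clock: 23.43
position: [0.5815, 0.1985, 0.0801]
tcp_rot: [[0.707, -0.707, -0.002], [-0.707, -0.707, -0.001], [-0.001, 0.002, -1.0]]
contact_force: [-0.5, 0.1, 0.7]
opening: 0.0418
finger_force: 35.7
from [0.5815 0.1985 0.0801] -> [0.5818, 0.1981, 0.057] units [0.001  0.0001 0.0463]
```

```bash
python3 -m handwheel '[[0,0,0.02,0,0,0],[0,0,0.037,0,0,0],[0,0,0.047,0,0,0],[0,0,0.047,0,0,0],[0,0,0.047,0,0,0]]'
python3 -m handwheel '[[0,0,0,0,0,0],[0,0,0,0,0,0],[0,0,0,0,0,0],[0,0,-0.04,0,0,0],[0,0,-0.1,0,0,0],[0,0,-0.14,0,0,0],[-0.06,0.02,-0.14,0,0,0],[-0.12,0.04,-0.14,0,0,0],[-0.18,0.06,-0.14,0,0,0],[-0.24,0.08,-0.14,0,0,0]]' 0.27
python3 -m handwheel '[[-0.06,0.02,0,0,0,0],[-0.12,0.027,0.0,0,0,0],[-0.193,0.027,0.0,0,0,0],[-0.193,0.027,0.03,0,0,0],[-0.193,0.027,0.03,0,0,0],[-0.193,0.027,0.03,0,0,0]]'
python3 -c "
import see
from h import *
go([.391,.3130,.040])"
```

```text
clock: 23.85
position: [0.5811, 0.1984, 0.0553]
tcp_rot: [[0.707, -0.707, -0.003], [-0.707, -0.707, -0.001], [-0.001, 0.003, -1.0]]
contact_force: [-0.4, -0.6, 0.2]
opening: 0.0422
finger_force: 39.8
clock: 24.68
position: [0.4672, 0.2553, 0.1262]
tcp_rot: [[0.707, -0.708, -0.002], [-0.708, -0.707, -0.001], [-0.001, 0.002, -1.0]]
contact_force: [-0.2, 0.2, 0.0]
opening: 0.0545
finger_force: 0.0
clock: 25.18
position: [0.3904, 0.3135, 0.1111]
tcp_rot: [[0.707, -0.707, -0.003], [-0.707, -0.707, -0.002], [-0.001, 0.003, -1.0]]
contact_force: [0.9, -0.7, -0.3]
opening: 0.0542
finger_force: 0.0
top 155 board [0.6592 0.1384 0.019 ] griddle [0.6546 0.1371 0.035 ]
top 165 board [0.6575 0.2673 0.019 ] griddle [0.6528 0.2648 0.035 ]
top 159 board [0.587  0.1361 0.019 ] griddle [0.583  0.1348 0.035 ]
top 158 board [0.5846 0.2    0.019 ] griddle [0.5807 0.1981 0.035 ]
side 42 board [0.686  0.1341 0.019 ] griddle [0.6653 0.1504 0.035 ]
side 251 board [0.6734 0.2536 0.019 ] griddle [0.6531 0.2667 0.035 ]
side 69 board [0.5991 0.2011 0.019 ] griddle [0.5807 0.2156 0.035 ]
side 373 board [0.391  0.3159 0.019 ] griddle [0.3782 0.3274 0.035 ]
from [0.3917 0.3127 0.1117] -> [0.391, 0.313, 0.04] units [-0.0014  0.0002  0.1434]
```

```bash
python3 -m handwheel '[[0,0,0.04,0,0,0],[0,0,0.08,0,0,0],[0,0,0.12,0,0,0],[0,0,0.143,0,0,0],[0,0,0.143,0,0,0],[0,0,0.143,0,0,0]]'
python3 -m handwheel '[[0,0,0,0,0,0],[0,0,0,0,0,0],[0,0,0,0,0,0],[0,0,0,0,0,0],[0,0,0,0,0,0],[0,0,-0.04,0,0,0],[0,0,-0.1,0,0,0],[0,0,-0.16,0,0,0],[0,0,-0.16,0,0,0],[0,0,-0.16,0,0,0]]' -1 35
python3 -m handwheel '[[0.05,-0.02,0,0,0,0],[0.11,-0.05,0,0,0,0],[0.17,-0.08,0,0,0,0],[0.23,-0.1,0,0,0,0],[0.29,-0.12,0,0,0,0],[0.35,-0.14,0.0,0,0,0],[0.41,-0.17,0.0,0,0,0],[0.47,-0.19,0,0,0,0],[0.532,-0.212,0,0,0,0],[0.532,-0.212,0,0,0,0]]'
python3 -m handwheel '[[0,0,0.03,0,0,0],[0,0,0.07,0,0,0],[0,0,0.07,0,0,0],[0,0,0.07,0,0,0]]'
python3 -c "
from h import *
go([.6538,.2003,.057])"
```

```text
clock: 25.78
position: [0.3915, 0.3122, 0.0399]
tcp_rot: [[0.705, -0.71, -0.003], [-0.71, -0.705, -0.001], [-0.001, 0.003, -1.0]]
contact_force: [0.2, 0.2, 0.3]
opening: 0.0546
finger_force: 0.0
clock: 26.62
position: [0.3908, 0.3148, 0.1213]
tcp_rot: [[0.708, -0.706, -0.0], [-0.706, -0.708, 0.001], [-0.001, -0.001, -1.0]]
contact_force: [-0.6, 0.1, -0.8]
opening: 0.0421
finger_force: 35.7
clock: 27.45
position: [0.6588, 0.1959, 0.1187]
tcp_rot: [[0.704, -0.71, 0.002], [-0.71, -0.704, -0.004], [0.004, 0.001, -1.0]]
contact_force: [1.1, 0.3, 0.9]
opening: 0.0421
finger_force: 35.7
clock: 27.78
position: [0.6515, 0.201, 0.0821]
tcp_rot: [[0.707, -0.707, -0.007], [-0.707, -0.707, -0.001], [-0.004, 0.006, -1.0]]
contact_force: [-0.1, -0.3, 0.3]
opening: 0.0421
finger_force: 35.7
from [0.6515 0.201  0.0821] -> [0.6538, 0.2003, 0.057] units [ 0.0044 -0.0025  0.0502]
```

```bash
python3 -m handwheel '[[0.002,-0.001,0.02,0,0,0],[0.002,-0.001,0.037,0,0,0],[0.002,-0.001,0.05,0,0,0],[0.002,-0.001,0.05,0,0,0],[0.002,-0.001,0.05,0,0,0]]'
python3 -m handwheel '[[0,0,0,0,0,0],[0,0,0,0,0,0],[0,0,0,0,0,0],[0,0,-0.04,0,0,0],[0,0,-0.1,0,0,0],[0,0,-0.16,0,0,0],[-0.06,0.02,-0.2,0,0,0],[-0.12,0.04,-0.2,0,0,0],[-0.18,0.06,-0.2,0,0,0],[-0.24,0.076,-0.2,0,0,0]]' 0.27
python3 -m handwheel '[[-0.06,0,0,0,0,-0.2597],[-0.12,0,0.0,0,0,-0.2597],[-0.18,0,0.0,0,0,-0.2597],[-0.24,0,0.0,0,0,-0.2597],[-0.3,0,0.0,0,0,-0.2597],[-0.345,0,0.0,0,0,-0.2597],[-0.345,0,0.0,0,0,-0.2597],[-0.345,0,0.0,0,0,-0.2597],[-0.345,0,0.0,0,0,-0.2597]]'
python3 - <<'E'
import see
from h import *
go([.6143,.3142,.13],[.6143,.3142,.068])
im,d=get_image('top'); crop(im,170,140,330,260,5,'q2.png')
E
```

```text
clock: 28.2
position: [0.6542, 0.2001, 0.0588]
tcp_rot: [[0.707, -0.707, -0.003], [-0.707, -0.707, -0.001], [-0.001, 0.003, -1.0]]
contact_force: [0.5, 0.1, -0.2]
opening: 0.0424
finger_force: 35.7
clock: 29.03
position: [0.5419, 0.2584, 0.1602]
tcp_rot: [[0.706, -0.708, -0.002], [-0.708, -0.706, -0.0], [-0.001, 0.001, -1.0]]
contact_force: [-0.2, 1.3, 0.2]
opening: 0.054
finger_force: 0.0
clock: 29.78
position: [0.4215, 0.38, 0.16]
tcp_rot: [[1.0, 0.028, -0.002], [0.028, -1.0, -0.0], [-0.002, 0.0, -1.0]]
contact_force: [-0.1, -0.5, -0.4]
opening: 0.0541
finger_force: 0.0
top 160 board [0.6591 0.2023 0.019 ] griddle [0.6544 0.2003 0.035 ]
top 155 board [0.6592 0.1384 0.019 ] griddle [0.6546 0.1371 0.035 ]
top 164 board [0.6574 0.2672 0.019 ] griddle [0.6528 0.2647 0.035 ]
top 159 board [0.587  0.1361 0.019 ] griddle [0.583  0.1348 0.035 ]
top 161 board [0.5844 0.2002 0.019 ] griddle [0.5804 0.1983 0.035 ]
side 217 board [0.6024 0.1205 0.019 ] griddle [0.5839 0.1372 0.035 ]
side 127 board [0.591  0.1827 0.019 ] griddle [0.5728 0.1977 0.035 ]
from [0.4219 0.3794 0.1598] -> [0.6143, 0.3142, 0.13] units [0.3813 0.1404 0.059 ]
from [0.6143 0.3142 0.13  ] -> [0.6143, 0.3142, 0.068] units [ 2.00e-04 -1.00e-04  1.24e-01]
```

View pics/q2.png

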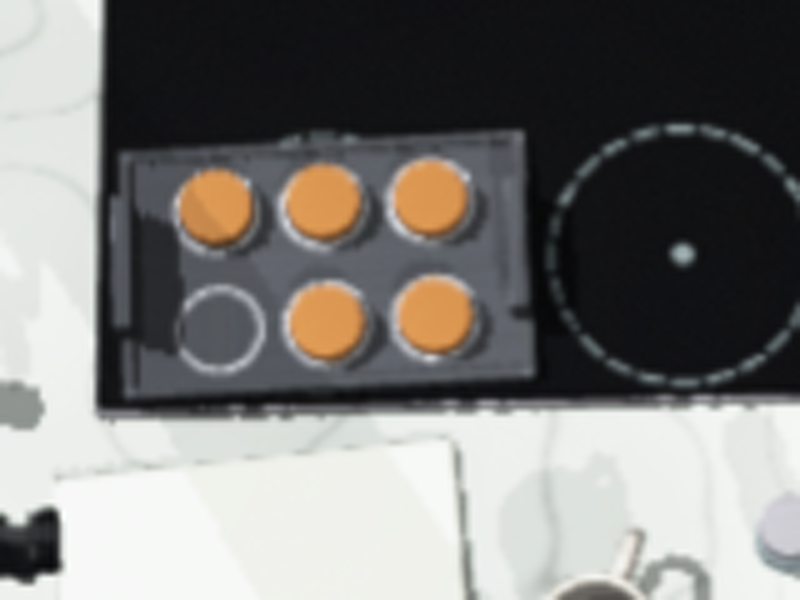

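All five patties read within 1 mm of their marks in the top crop, with the front-left ring (220,330) left empty and the board clear. Next I'll take the griddle by its outer lug.

```bash
python3 -m handwheel '[[0.06,0.02,0,0,0,0],[0.13,0.04,0,0,0,0],[0.2,0.07,0,0,0,0],[0.27,0.1,0,0,0,0],[0.33,0.12,0,0,0,0],[0.381,0.14,0.03,0,0,0],[0.381,0.14,0.06,0,0,0],[0.381,0.14,0.06,0,0,0],[0.381,0.14,0.06,0,0,0],[0.381,0.14,0.06,0,0,0]]' -0.15
python3 - <<'E'
from h import *
go([.6143,.3142,.061]); print(state()['tcp_rot'].round(4))
im,d=get_image('side'); crop(im,110,180,310,330,4,'l1.png')
E
```

```text
clock: 30.77
position: [0.613, 0.3161, 0.1294]
tcp_rot: [[1.0, 0.03, -0.003], [0.03, -1.0, -0.001], [-0.003, 0.001, -1.0]]
contact_force: [0.6, 1.2, 0.4]
opening: 0.0361
finger_force: 0.0
from [0.613  0.3161 0.1294] -> [0.6143, 0.3142, 0.061] units [0.0029 0.0038 0.1368]
[[ 0.9995  0.0299 -0.0032]
 [ 0.0299 -0.9996 -0.0011]
 [-0.0033  0.001  -1.    ]]
```

View pics/l1.png

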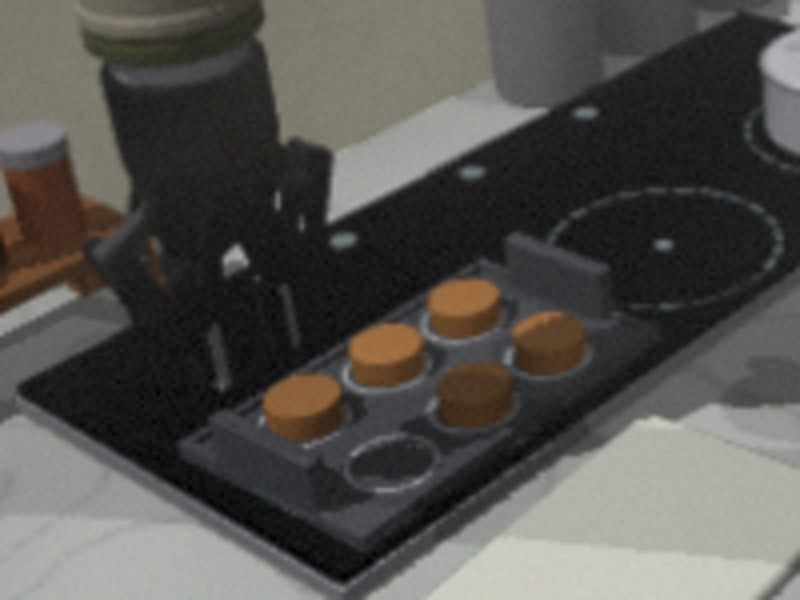

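The side view shows the open fingertips at (225,388) and (292,345), above the outer lug whose top edge is centred at about (265,440). Descending.

```bash
python3 -m handwheel '[[0,0.003,0.03,0,0,0],[0,0.003,0.06,0,0,0],[0,0.003,0.09,0,0,0],[0,0.003,0.12,0,0,0],[0,0.003,0.136,0,0,0],[0,0.003,0.136,0,0,0],[0,0.003,0.136,0,0,0]]'
python3 - <<'E'
from h import *
go([.6143,.3142,.061])
E
```

```text
clock: 31.4
position: [0.6133, 0.3143, 0.0608]
tcp_rot: [[1.0, 0.03, -0.003], [0.03, -1.0, -0.002], [-0.003, 0.001, -1.0]]
contact_force: [0.1, -0.7, 0.3]
opening: 0.0362
finger_force: 0.0
from [0.6133 0.3143 0.0608] -> [0.6143, 0.3142, 0.061] units [ 0.002   0.0003 -0.0005]
```

```bash
python3 -m handwheel '[[0,0,0,0,0,0],[0,0,0,0,0,0],[0,0,0,0,0,0],[0,0,0,0,0,0],[0,0,0,0,0,0],[0,0,0,0,0,0],[0,0,0,0,0,0]]' -1 60
python3 -m handwheel '[[0,0.004,0,0,0,0],[0,0.012,0,0,0,0],[0,0.025,0,0,0,0.001],[0,0.042,0,0,0,0.002],[0,0.06,0,0,0,0.003],[0,0.08,0,0,0,0.004],[0,0.1,0,0,0,0.005],[0,0.117,0,0,0,0.006],[0,0.13,0,0,0,0.007],[0,0.137,0,0,0,0.007]]'
python3 -c "
from h import *
print(state()['tcp_rot'].round(4).tolist()); import see"
```

```text
clock: 31.98
position: [0.614, 0.3151, 0.0622]
tcp_rot: [[1.0, 0.031, -0.001], [0.031, -1.0, 0.0], [-0.001, -0.0, -1.0]]
contact_force: [-1.2, 1.2, 7.0]
opening: 0.0103
finger_force: 59.7
clock: 32.82
position: [0.6161, 0.2473, 0.0622]
tcp_rot: [[1.0, 0.009, -0.001], [0.009, -1.0, 0.002], [-0.001, -0.002, -1.0]]
contact_force: [0.6, 7.6, 4.0]
opening: 0.0108
finger_force: 59.5
[[1.0, 0.0088, -0.0009], [0.0088, -1.0, 0.0017], [-0.0009, -0.0017, -1.0]]
top 126 board [0.6609 0.1923 0.019 ] griddle [0.6562 0.1905 0.035 ]
top 162 board [0.6592 0.1312 0.019 ] griddle [0.6545 0.13   0.035 ]
top 157 board [0.6578 0.0672 0.019 ] griddle [0.6532 0.0665 0.035 ]
top 159 board [0.5849 0.131  0.019 ] griddle [0.581  0.1297 0.035 ]
top 156 board [0.5854 0.0671 0.019 ] griddle [0.5815 0.0665 0.035 ]
side 180 board [0.6744 0.0494 0.019 ] griddle [0.654  0.0679 0.035 ]
side 157 board [0.6005 0.0469 0.019 ] griddle [0.5821 0.0655 0.035 ]
side 202 board [0.6748 0.1148 0.019 ] griddle [0.6544 0.1316 0.035 ]
side 179 board [0.5994 0.1123 0.019 ] griddle [0.581  0.1292 0.035 ]
side 84 board [0.6733 0.1695 0.019 ] griddle [0.6529 0.1848 0.035 ]
```

```bash
python3 -m handwheel '[[0,0.004,0,0,0,0],[0,0.012,0,0,0,0],[0,0.025,0,0,0,0.001],[0.001,0.042,0,0,0,0.001],[0.002,0.06,0,0,0,0.001],[0.002,0.08,0,0,0,0.002],[0.003,0.1,0,0,0,0.002],[0.003,0.117,0,0,0,0.003],[0.004,0.13,0,0,0,0.003],[0.004,0.14,0,0,0,0.003]]'
python3 -m handwheel '[[0,0.01,0,0,0,0],[0,0.024,0,0,0,0],[0,0.042,0,0,0,0],[0,0.062,0,0,0,0],[0,0.082,0,0,0,0],[0,0.1,0,0,0,0],[0,0.115,0,0,0,0],[0,0.125,0,0,0,0],[0,0.132,0,0,0,0],[0,0.135,0,0,0,0]]'
python3 -m handwheel '[[0,0,0,0,0,0],[0,0,0,0,0,0],[0,0,0,0,0,0]]'
python3 - <<'E'
import see
from h import *
go([.6196,.1021,.062])
im,d=get_image('top'); crop(im,220,130,360,235,5.5,'z1.png')
E
```

```text
clock: 33.75
position: [0.6187, 0.1779, 0.0621]
tcp_rot: [[1.0, 0.0, -0.001], [0.0, -1.0, 0.002], [-0.001, -0.002, -1.0]]
contact_force: [0.9, 9.0, 5.0]
opening: 0.0108
finger_force: 59.7
clock: 34.58
position: [0.6186, 0.1103, 0.0621]
tcp_rot: [[1.0, -0.0, -0.001], [-0.0, -1.0, 0.002], [-0.001, -0.002, -1.0]]
contact_force: [0.1, 8.7, 6.1]
opening: 0.0109
finger_force: 59.8
clock: 34.83
position: [0.6186, 0.1102, 0.0621]
tcp_rot: [[1.0, 0.0, -0.001], [0.0, -1.0, 0.001], [-0.001, -0.001, -1.0]]
contact_force: [-0.3, 5.9, 6.6]
opening: 0.0106
finger_force: 59.8
top 101 board [0.6667 0.0535 0.019 ] griddle [0.662 0.053 0.035]
top 164 board [ 0.6603 -0.0077  0.019 ] griddle [ 0.6556 -0.0076  0.035 ]
top 160 board [ 0.6584 -0.0713  0.019 ] griddle [ 0.6538 -0.0706  0.035 ]
top 164 board [ 0.5859 -0.0066  0.019 ] griddle [ 0.582  -0.0065  0.035 ]
top 158 board [ 0.5862 -0.0712  0.019 ] griddle [ 0.5822 -0.0705  0.035 ]
side 143 board [ 0.6756 -0.0913  0.019 ] griddle [ 0.6552 -0.0689  0.035 ]
side 160 board [ 0.6771 -0.0256  0.019 ] griddle [ 0.6567 -0.005   0.035 ]
side 109 board [ 0.6019 -0.0944  0.019 ] griddle [ 0.5834 -0.072   0.035 ]
side 127 board [ 0.6003 -0.0282  0.019 ] griddle [ 0.5819 -0.0076  0.035 ]
side 59 board [0.6688 0.03   0.019 ] griddle [0.6485 0.0491 0.035 ]
from [0.6186 0.1102 0.0621] -> [0.6196, 0.1021, 0.062] units [0.0021 0.0162 0.0002]
```

View pics/z1.png

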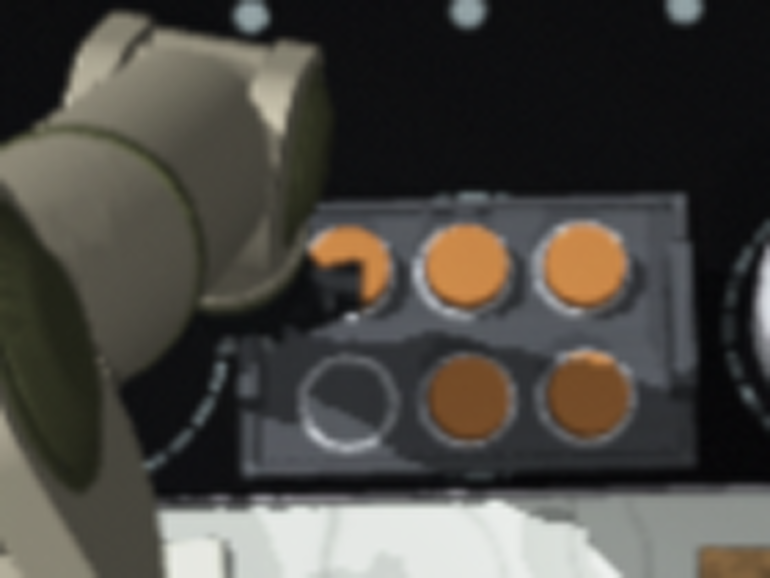

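```bash
python3 -m handwheel '[[0.001,0.003,0,0,0,0],[0.002,0.007,0,0,0,0],[0.003,0.011,0,0,0,0],[0.003,0.0135,0,0,0,0],[0.003,0.0135,0,0,0,0],[0.003,0.0135,0,0,0,0]]'
python3 -m handwheel '[[0,0,0,0,0,0],[0,0,0,0,0,0],[0,0,0,0,0,0],[0,0,0,0,0,0],[0,0,-0.02,0,0,0],[0,0,-0.06,0,0,0],[0,0,-0.12,0,0,0],[0,0,-0.18,0,0,0],[0,0,-0.24,0,0,0],[0,0,-0.3,0,0,0]]' -0.15
python3 -m handwheel '[[-0.07,-0.05,0,0,0,0],[-0.14,-0.12,0,0,0,0],[-0.2,-0.18,0,0,0,0],[-0.26,-0.25,0,0,0,0],[-0.32,-0.31,0,0,0,0],[-0.38,-0.38,0,0,0,0],[-0.4,-0.44,0,0,0,0],[-0.4,-0.5,0,0,0,0],[-0.4,-0.5,0,0,0,0],[-0.4,-0.5,0,0,0,0]]'
python3 - <<'E'
import see
from h import *
im,d=get_image('top'); crop(im,220,130,360,235,5.5,'z2.png'); pot()
E
```

```text
clock: 35.48
position: [0.6198, 0.1042, 0.0621]
tcp_rot: [[1.0, 0.0, -0.002], [0.0, -1.0, 0.002], [-0.002, -0.002, -1.0]]
contact_force: [-1.0, 7.8, 6.7]
opening: 0.011
finger_force: 59.9
clock: 36.32
position: [0.6195, 0.1013, 0.2134]
tcp_rot: [[1.0, -0.002, -0.003], [-0.002, -1.0, -0.001], [-0.003, 0.001, -1.0]]
contact_force: [0.8, 0.4, 0.6]
opening: 0.0362
finger_force: 0.0
clock: 37.15
position: [0.4194, 0.3543, 0.2119]
tcp_rot: [[1.0, 0.003, -0.002], [0.003, -1.0, -0.001], [-0.002, 0.001, -1.0]]
contact_force: [-0.5, -0.6, -0.5]
opening: 0.0361
finger_force: 0.0
top 166 board [0.6614 0.0505 0.019 ] griddle [0.6568 0.05   0.035 ]
top 164 board [ 0.6611 -0.0138  0.019 ] griddle [ 0.6564 -0.0137  0.035 ]
top 158 board [ 0.6595 -0.0776  0.019 ] griddle [ 0.6549 -0.0768  0.035 ]
top 158 board [ 0.5871 -0.0131  0.019 ] griddle [ 0.5831 -0.0129  0.035 ]
top 163 board [ 0.5867 -0.0778  0.019 ] griddle [ 0.5827 -0.0771  0.035 ]
side 140 board [ 0.6769 -0.0976  0.019 ] griddle [ 0.6564 -0.0751  0.035 ]
side 142 board [ 0.6034 -0.0977  0.019 ] griddle [ 0.5849 -0.0752  0.035 ]
side 162 board [ 0.678  -0.0321  0.019 ] griddle [ 0.6575 -0.0113  0.035 ]
side 163 board [ 0.6027 -0.032   0.019 ] griddle [ 0.5842 -0.0113  0.035 ]
side 148 board [0.6804 0.0297 0.019 ] griddle [0.6598 0.0488 0.035 ]
pot ellipse 380.22404861450195 184.06671905517578 (43.93666458129883, 45.70563507080078) [[ 0.61885477 -0.22515697  0.082     ]]
```

View pics/z2.png

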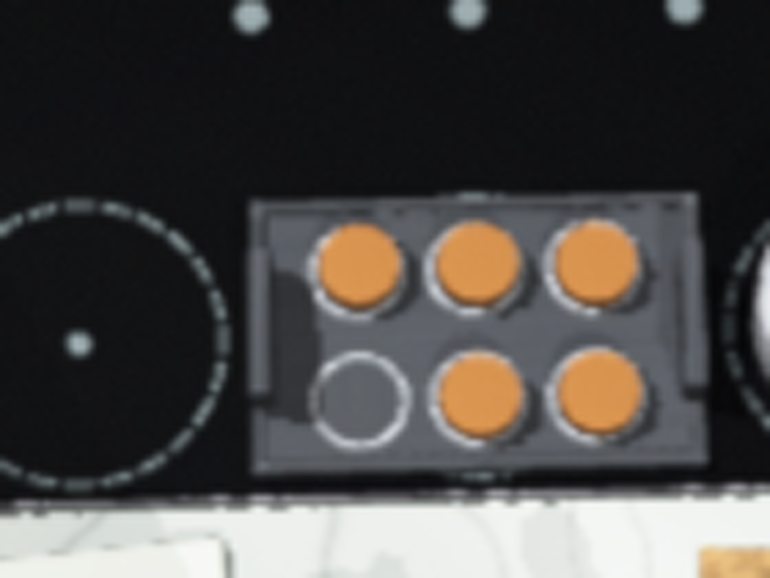

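The top crop shows the griddle centred over the middle ring with the patties on their marks. The corners are at (250,200), (697,195), (708,465) and (252,472), and the park ring's dot is at (79,344). Checking how square it is to the hob.

Run:
```python
from h import *
cr=lambda a:np.array(a,float)/5.5+[220,130]
im,d=get_image('top')
def line(lo,hi,us,z,rising):  # strongest vertical gradient per column
    g=cv2.GaussianBlur(cv2.cvtColor(im,cv2.COLOR_RGB2GRAY).astype(float),(0,0),.8); G=np.gradient(g,axis=0)*rising
    P=[]
    for u in us:
        c=G[lo:hi,u]; i=c.argmax(); i=min(max(i,1),len(c)-2); a,b,e=c[i-1:i+2]; P.append([u,lo+i+(a-e)/(2*(a-2*b+e)+1e-9)])
    W=px2w('top',P,z); k=np.polyfit(W[:,1],W[:,0],1); r=W[:,0]-np.polyval(k,W[:,1]); ok=abs(r)<2*r.std()
    k=np.polyfit(W[ok,1],W[ok,0],1); print('dx/dy',k[0].round(4),'x at y=-.013',np.polyval(k,-.013).round(4),r[ok].std().round(4))
line(208,219,range(268,346),.026,-1)   # griddle front edge
line(160,170,range(268,345),.03,1)   # griddle back
line(213,228,range(195,420),.02,1)  # hob front
line(115,135,range(200,415),.02,-1)  # hob back
print(px2w('top',cr([[79,344],[361,400]]),.02), px2w('top',cr([[361,400],[477,264]]),.026))
print(state()['clock'])
```

```text
dx/dy 0.0172 x at y=-.013 0.5481 0.0049
dx/dy -0.0023 x at y=-.013 0.6973 0.0023
dx/dy -0.0026 x at y=-.013 0.5305 0.0013
dx/dy 0.0007 x at y=-.013 0.835 0.0004
[[0.6203367  0.20212272 0.02      ]
 [0.58529218 0.04990773 0.02      ]] [[ 0.58381515  0.04973337  0.026     ]
 [ 0.65812132 -0.01449044  0.026     ]]
37.4
```

```bash
python3 -c "
from rig import *
print(sign_off())"
```

```text
the job is handed in; nothing more can be done
None
```

The job is handed in at about 37 s: the pan is within about 3 mm of the end ring's centre, and the griddle sits square and within about 1 mm of the middle ring's centre, with all five patties within about 2 mm of their own marks; sign-off returned no verdict.

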